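# Lock the grinding pot into the pill mill

### The arm

A 6-joint arm with a two-finger parallel gripper is mounted at the origin on the work surface. World frame = base frame: x ahead of the robot, y to its left, z up, the work surface at z = 0. Lengths are in m, angles in degrees, forces in N, time in s.
With the tool pointing down it reaches from about 0.4 to 0.825 m from the base axis. Payload 7 kg.
Tool frame: the origin (TCP) lies midway between the tips of the shut fingers; the grasp point (between the pads) lies 19 mm behind it; z points along the fingers, y is the line along which they close (so a half turn about z gives the same grasp; the last joint's range is limited). The gripper opens to 88 mm and grips with 3 to 60 N. Pads are 19 mm wide; open, the fingers measure 130 mm over their backs; the gripper's body (78 mm by 193 mm) begins 47 mm behind the grasp point.
Start: joints at [-51.503, 20.546, 0.682, 0, -70.136, -16.507], TCP at [0.253, -0.626, 0.227] pointing down, gripper open.
Joint ranges: [-176.03, 176.03], [-82.01, 121.73], [-58.28, 71.71], [-173.87, 95.51], [-174.79, -0.11], [-173.66, 173.66]. Speed limits (degrees/s): [136.94, 136.94, 172.46, 180, 180, 180].

### API

Orientations are given as [roll, pitch, yaw] about the fixed x, y, z axes, in that order (R = Rz(yaw) Ry(pitch) Rx(roll)).
In Python, from plant import r gives the robot as it stands.
- The arm moves only by the tool carry_out, never from a script. Its argument "deltas" is a list of rows, each a list of 3 entries, a list of its own where there are three numbers: the opening, from 0 (shut) to 1 (fully open), then the shift along the tool's x, y, z in mm, then the turn, a rotation vector about the tool's x, y, z in rad. In form: [[gripper, [tx, ty, tz], [rx, ry, rz]], ...]. A call has 1 to 12 rows; each row is the pose to reach, as a shift and turn from the pose commanded when the call began, along the tool's axes at that moment; what a row does not reach only later rows make up. A row lasts 1/10 s, in which the tool goes at most 50 mm and 8.59 degrees, less where a joint would pass 70% of its speed; a pose out of reach is approached as far as the arm can. A call with a gripper value outside its range is refused whole. The fingers move at their own pace and stop on an object; "squeeze" is the grip in N (left out, the last holds). Time passes only in rows, so rows that repeat a pose let the fingers close. It gives the time, the measured TCP pose, the force, the opening and the grip force at its end, in the units of the state.
- r.get_state(): the state, without advancing time (a new reading comes with each control period).
- r.capture(name): name is "scene" or "top" or "wrist"; returns (picture, depth): 480x640x3 uint8, red, green, blue; 480x640 float32, m along the optical axis (not along the pixel's ray), 0 where there is no reading.
- r.get_calibration(name): a dict with "fov_y" (degrees; the focal length in pixels is half the picture's height over the tangent of half this angle, whatever the lens; pixels are square), "cx", "cy" (the principal point, pixels), "view" (4x4, takes a point from world to camera coordinates). Camera axes: x right, y down, z forward; pixel columns grow to the right and rows downward; lengths in m; the calibration is good to about 2 mm. A picture is of the moment at which its call begins: read the wrist's pose just before it. get_calibration takes no time and is no camera call; for the wrist camera it gives the pose at the moment of the call.
- r.close_job(): hands the job in; it is judged then, once.
The state is a dict: "time_s": time; "joints": joint angles; "qd": joint speeds; "joint_torque": joint torques, N m; "tcp_pos": TCP position; "eef_rot": TCP orientation; "contact_force": force on the tool from outside, world axes, zero at the start; "moment": the same for the moment, N m; "gripper_width": finger opening in m; "gripper_force": force on a finger pad.
Only numpy, scipy, OpenCV 4.12 (cv2) and the standard library are available. Lean on these libraries where they do the work, as an engineer would, in place of code of your own. Each camera call takes 0.05 s, during which the arm holds its last target. There are 200 camera calls.

### The job

Two identical pill mills stand on the dispensary counter, and a steel grinding pot has been set into one of them, but its collar is still open. Lock that pot in: pull the collar around it straight up against its spring, turn it clockwise (seen from above) as far as it goes, and let it go back down fully home, with the pot still seated.

Things in the scene. Friction and masses are not known exactly. Their poses are not given: they have to be found in the camera images.
- collar (a point): Axis of the spring collar round the pot, at grip height: 26 mm over the mill's deck, 96 mm over the counter when down; moves with it. Collar: knurled steel ring, 50 mm outside, 10 to 36 mm over the deck; two ears, one on each side, 10 mm wide, reach 37 mm from the axis. z up, x along the ears: grip from above, fingers closing along y. An identical mill without a pot is a bystander.
- collar_lift (a joint): Collar's pull-up, m: 0 down, 0.016 top stop. A spring pushes it down (8 N at the bottom, 15 N at the top); let go, it snaps down unless it stands on the deck's ridges. The mill is a fixed white box 150 x 120 mm, its deck 70 mm over the counter and reaching 60 mm or more from the collar axis all round.
- collar_turn (a joint): Collar's turn, rad, growing clockwise seen from above: 0 open stop, 1.22 (70 deg) locked stop, ears then pointing to the mill's front and back, in line with the short black mark on the deck. Starts down, at 0 to 0.12. While down, ridges block it between 0.2 and 1.0: pull up over 9 mm to turn past them; it drops again from 1.0 on. Turns easily.
- pot: Steel grinding pot, 26 mm wide, 60 mm tall, 29 mm black cap, loose in the mill amid the collar. Origin: middle of its underside, z up. Seated, its square foot is 14 mm deep in the deck, its origin 40 mm below collar (collar down), its cap 46 mm over the deck, 10 mm above the collar, and fits between open fingers. A same pot standing on the counter is a bystander.

How it is judged:
By the outcome, as a careful person would: the job done as asked, in the order asked, and still so for the second after the job is handed in, with the robot touching nothing.
It also fails if it takes over 32 s, if anything falls off the work surface, if the arm or the gripper's body presses on something with over 40 N, if the wrist force passes 120 N, or if a joint passes its speed limit or range.

## Working session

There is one attempt and no reset: what is moved stays moved. The work goes in short steps, Python scripts to look and compute and a tool call to move; the robot and the scene stay as the last step left them, time stands still between calls to the robot, and variables do not carry over. Pictures are saved under pics/ and viewed, at most 10 in all, crops included, and the job is handed in when it is done.

Besides the shell and the picture viewer there is one more tool, called after "Request:" as name([rows], argument=value, ...), one row to a line, values as JSON. carry_out: Moves the arm, as the interface text tells. Its arguments: {"type":"object","properties":{"deltas":{"type":"array"},"squeeze":{"type":"number"}},"required":["deltas"]}

```bash
mkdir -p pics; cat > h.py <<'E'
import numpy as np, cv2
from plant import r
def K(n):
    c=r.get_calibration(n); f=240/np.tan(np.radians(c["fov_y"])/2); return f,c["cx"],c["cy"],np.array(c["view"])
def world(n,k,u,v,d):  # depth point
    f,cx,cy,V=k; p=np.array([(u-cx)/f*d,(v-cy)/f*d,d,1]); return (np.linalg.inv(V)@p)[:3]
def ray(k,u,v):
    f,cx,cy,V=k; M=np.linalg.inv(V); return M[:3,3], M[:3,:3]@np.array([(u-cx)/f,(v-cy)/f,1])
def plane(k,u,v,z):
    o,d=ray(k,u,v); return o+d*(z-o[2])/d[2]
E
python3 - <<'E'
from h import *
for n in ("scene","top"):
    k=K(n); p,d=r.capture(n); cv2.imwrite(f"pics/{n}0.png",p[:,:,::-1]); np.save(f"pics/{n}0.npy",d); print(n,k)
print(r.get_state())
E
```

```text
scene (np.float64(548.3797587798372), 315.0597890136819, 234.57362276281725, array([[-0.26898544,  0.96310081,  0.00914657,  0.14190361],
       [ 0.78847253,  0.22564735, -0.57218384, -0.35299023],
       [-0.55313462, -0.1466973 , -0.82007438,  1.18850297],
       [ 0.        ,  0.        ,  0.        ,  1.        ]]))
top (np.float64(513.4748327629543), 314.98110885294864, 240.16506436744424, array([[-0.01523309, -0.99977803,  0.01455517, -0.02553147],
       [-0.98458669,  0.01246187, -0.17445271,  0.53953944],
       [ 0.17423261, -0.01698828, -0.98455797,  0.78684162],
       [ 0.        ,  0.        ,  0.        ,  1.        ]]))
{'time_s': 0.1, 'joints': array([-5.15030011e+01,  2.05886596e+01,  6.38612745e-01, -1.70597372e-02,
       -7.01349703e+01, -1.65062189e+01]), 'qd': array([ 0.03389446, -0.15769931,  0.03373966, -0.12330606,  0.03615441,
       -0.01785828]), 'joint_torque': array([ 3.44274449e-04, -5.84161234e+01,  2.93752027e+01,  7.01552510e+00,
        1.02232632e-02, -5.21449192e-05]), 'tcp_pos': array([ 0.25256069, -0.62550185,  0.22570039]), 'eef_rot': array([ 1.79913930e+02, -8.78009464e-03, -1.58015022e+02]), 'contact_force': array([ 0.18859582, -0.19841907,  0.12241553]), 'moment': array([-0.07245952, -0.00898663, -0.04843783]), 'gripper_force': 0.0, 'gripper_width': 0.08758011564975401}
```

View pics/top0.png

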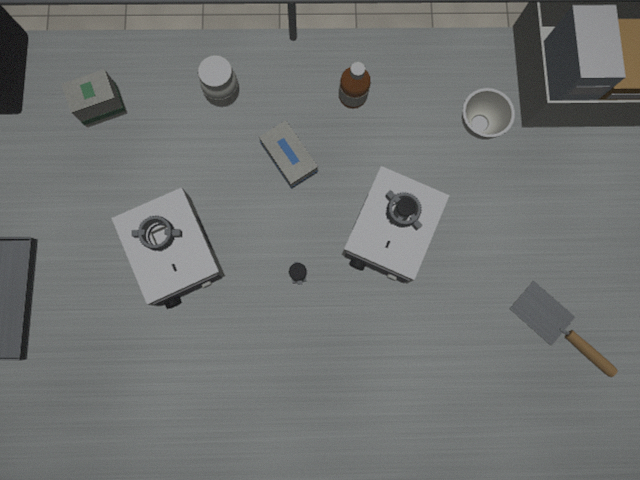

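View pics/scene0.png

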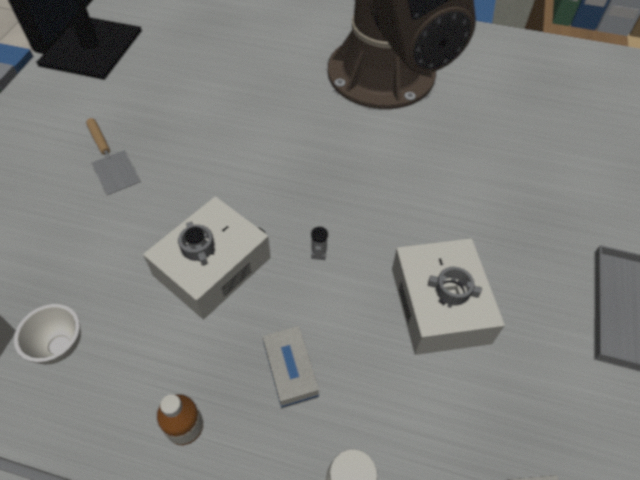

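The target mill, the one holding a potted black cap, is at about (404,207) in the top view and (196,238) in the scene view. Its ears in the top view are near (390,196) and (418,224), and the deck mark is at (388,244). The empty mill is at (157,232) and the loose pot at (298,271). Next I'll triangulate the cap and measure the ears.

```bash
python3 - <<'E'
from h import *
ks={n:K(n) for n in("scene","top")}
cen={}
for n,(u0,v0) in dict(top=(404,207),scene=(196,238)).items():
    g=cv2.imread(f"pics/{n}0.png",0); d=np.load(f"pics/{n}0.npy")
    w=30; sub=g[v0-w:v0+w,u0-w:u0+w]
    m=(sub<45).astype(np.uint8); nn,l,s,c=cv2.connectedComponentsWithStats(m)
    for i in range(1,nn):
        if s[i,4]>20: print(n,"dark",s[i],c[i]+[u0-w,v0-w])
    i=1+np.argmax(s[1:,4]); cen[n]=c[i]+[u0-w,v0-w]
    u,v=cen[n].round().astype(int); print(n,"depth pt",world(n,ks[n],u,v,d[v,u]), "plane116",plane(ks[n],*cen[n],.116))
o1,d1=ray(ks["top"],*cen["top"]);o2,d2=ray(ks["scene"],*cen["scene"])
t=np.linalg.lstsq(np.c_[d1,-d2],o2-o1,rcond=None)[0]; a,b=o1+d1*t[0],o2+d2*t[1]; print("tri",(a+b)/2,a-b)
# top: deck region & gray ring
c=cv2.imread("pics/top0.png"); cv2.imwrite("pics/crop.png",np.hstack([cv2.resize(c[155:290,335:455],None,fx=3.3,fy=3.3,interpolation=2),cv2.resize(cv2.imread("pics/scene0.png")[190:325,140:260],None,fx=3.3,fy=3.3,interpolation=2)]))
# dense depth cloud around
d=np.load("pics/top0.npy"); vv,uu=np.mgrid[150:290,330:460]; P=np.array([world("top",ks["top"],u,v,d[v,u]) for u,v in zip(uu.ravel(),vv.ravel())])
C=(a+b)/2; q=P[:,:2]-C[:2]; rr=np.hypot(*q.T)
print("deck z",np.median(P[(rr>.042)&(rr<.055),2]))
E=(P[:,2]>.083)&(rr>.029)&(rr<.041); print(E.sum(), np.median(P[E,2])); ang=np.degrees(np.arctan2(q[E,1],q[E,0])); print("ear axis",np.degrees(np.angle(np.exp(2j*np.radians(ang)).mean()))/2, np.sort(ang).round())
R=(P[:,2]>.098)&(P[:,2]<.111)&(rr<.03); print("ring",P[R].mean(0),R.sum())
D=abs(P[:,2]-.07)<.006; rect=cv2.minAreaRect(P[D&(rr<.15),:2].astype(np.float32)*1000); print(rect)
E
```

```text
top dark [22 25 20 15 52] [403.32692308 211.42307692]
top depth pt [ 0.56998365 -0.16532924  0.11621575] plane116 [ 0.56937382 -0.16583609  0.116     ]
scene dark [ 19  20  19  16 244] [193.91393443 235.42213115]
scene depth pt [ 0.58080023 -0.16894176  0.11572111] plane116 [ 0.58169538 -0.16864839  0.116     ]
tri [ 0.57342582 -0.17132344  0.10279589] [-0.00160664  0.00553829 -0.00145522]
deck z 0.07017957097391947
90 0.09893530031561837
ear axis 40.83625027471684 [-149. -148. -148. -148. -146. -146. -146. -146. -146. -145. -145. -143.
 -143. -142. -140. -140. -140. -139. -136. -136. -135. -133. -133. -132.
 -132. -130.   17.   31.   32.   32.   33.   34.   34.   34.   35.   35.
   35.   36.   36.   37.   37.   37.   38.   38.   38.   38.   38.   40.
   40.   40.   40.   40.   41.   41.   41.   42.   42.   42.   43.   43.
   43.   44.   44.   44.   45.   45.   45.   45.   45.   46.   46.   46.
   46.   46.   46.   46.   46.   47.   47.   47.   47.   47.   47.   47.
   48.   48.   48.   48.   49.   62.]
ring [ 0.57422556 -0.16996759  0.10464016] 482
((563.5299072265625, -163.2626495361328), (120.20044708251953, 151.2056121826172), 64.97440338134766)
```

View pics/crop.png

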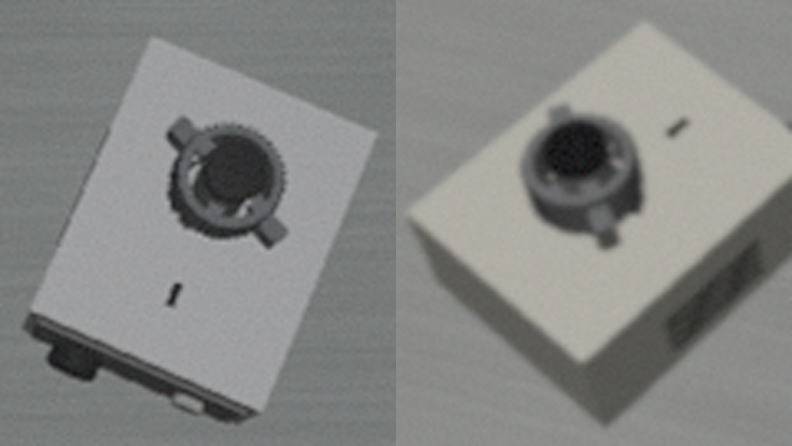

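The ears point at about 41° and the deck's long axis is about -25°, so the collar needs roughly 66° of clockwise turn. The dark mask in the top view was poor, so I'll refine with the wrist camera from above.

```bash
cat >> h.py <<'E'
from scipy.spatial.transform import Rotation as Ro
def delta(target, yang):
    """shift (mm, tool axes) and rotvec to TCP target pointing down, tool y at world angle yang (mod 180, nearest)"""
    s=r.get_state(); R=Ro.from_euler("xyz",s["eef_rot"],degrees=True); y=R.as_matrix()[:,1]; cur=np.degrees(np.arctan2(y[1],y[0]))
    a=cur+((yang-cur+90)%180-90)
    T=Ro.from_euler("xyz",[180,0,a+90],degrees=True)
    print("cur y",cur,"tgt",a,"shift",(R.inv().apply(np.array(target)-s["tcp_pos"])*1000).round(1),"rot",(R.inv()*T).as_rotvec().round(4), "joints",s["joints"].round(1))
E
python3 - <<'E'
from h import *
delta([.573,-.169,.26],131)
print(np.linalg.inv(K("wrist")[3]).round(3), K("wrist")[:3])
E
```

```text
cur y 111.9849645916421 tgt 131.0 shift [-468.   303.4  -33.9] rot [ 1.500e-03  1.000e-04 -3.319e-01] joints [-51.5  20.6   0.6  -0.  -70.1 -16.5]
[[-0.376  0.899  0.226  0.191]
 [ 0.927  0.364  0.092 -0.65 ]
 [ 0.001  0.244 -0.97   0.384]
 [ 0.     0.     0.     1.   ]] (np.float64(406.74366932179703), 324.36106685704425, 234.16821571982842)
```

Request:
carry_out([
  [1, [-30, 20, -10], [0, 0, -0.03]],
  [1, [-70, 45, -20], [0, 0, -0.06]],
  [1, [-110, 71, -34], [0, 0, -0.1]],
  [1, [-150, 97, -34], [0, 0, -0.15]],
  [1, [-190, 123, -34], [0, 0, -0.2]],
  [1, [-230, 149, -34], [0, 0, -0.25]],
  [1, [-270, 175, -34], [0, 0, -0.3]],
  [1, [-310, 201, -34], [0, 0, -0.33]],
  [1, [-350, 227, -34], [0, 0, -0.33]],
  [1, [-390, 253, -34], [0, 0, -0.33]],
  [1, [-430, 279, -34], [0, 0, -0.33]],
  [1, [-468, 303, -34], [0, 0, -0.33]],
], squeeze=60)

```text
time_s: 1.3
tcp_pos: [0.5739, -0.1676, 0.2604]
eef_rot: [180.0, -0.0, -139.1]
contact_force: [0.7, 0.2, -0.4]
gripper_width: 0.0876
gripper_force: 0.0
```

Request:
carry_out([
  [1, [0, 0, 0], [0, 0, 0]],
  [1, [0, 0, 0], [0, 0, 0]],
  [1, [0, 0, 0], [0, 0, 0]],
])

```text
time_s: 1.6
tcp_pos: [0.5727, -0.17, 0.2603]
eef_rot: [180.0, -0.0, -139.1]
contact_force: [-0.4, -0.7, -0.2]
gripper_width: 0.0877
gripper_force: 0.0
```

```bash
python3 - <<'E'
from h import *
s=r.get_state(); k=K("wrist"); p,d=r.capture("wrist"); cv2.imwrite("pics/w1.png",p[:,:,::-1]); np.savez("pics/w1.npz",d=d,V=k[3]); print(s["time_s"],s["tcp_pos"],s["eef_rot"],s["qd"].round(1))
k2=k
f,cx,cy,V=k; print("collar px", [ (f*q[0]/q[2]+cx, f*q[1]/q[2]+cy) for q in [ (V@[.573,-.169,.106,1])[:3]]])
E
```

```text
1.6 [ 0.57268591 -0.17004974  0.26029686] [ 1.79972291e+02 -3.26846064e-02 -1.39116387e+02] [-1.  -0.4 -0.1 -0.   0.1 -0.1]
collar px [(np.float64(324.1499734032661), np.float64(219.50407694268267))]
```

View pics/w1.png

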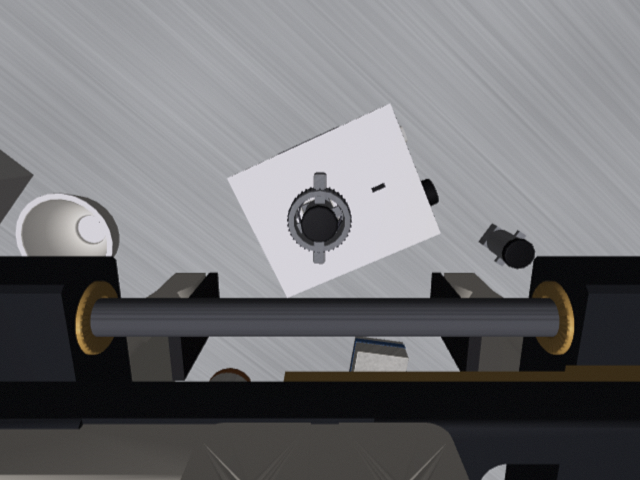

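The wrist view shows the collar at about (320,218), with its ears almost vertical at (320,178) and (319,257). The mark is at (378,187), and the tool is already aligned. I'll shift sideways for a second view.

Request:
carry_out([
  [1, [0, 30, 10], [0, 0, 0]],
  [1, [0, 60, 20], [0, 0, 0]],
  [1, [0, 60, 20], [0, 0, 0]],
  [1, [0, 60, 20], [0, 0, 0]],
  [1, [0, 60, 20], [0, 0, 0]],
])

```text
time_s: 2.15
tcp_pos: [0.5342, -0.1252, 0.2411]
eef_rot: [-180.0, 0.0, -139.2]
contact_force: [1.0, -0.4, 0.2]
gripper_width: 0.0875
gripper_force: 0.0
```

```bash
cat > m.py <<'E'
from h import *
def meas(name,V,d):
    k=K("wrist")[:3]+(V,); f,cx,cy,_=k; g=cv2.imread(f"pics/{name}.png",0)
    q=(V@[.573,-.169,.1,1])[:3]; u0,v0=int(f*q[0]/q[2]+cx),int(f*q[1]/q[2]+cy)
    vv,uu=np.indices(g.shape); rr=np.hypot(uu-u0,vv-v0)
    def big(m):
        n,l,s,c=cv2.connectedComponentsWithStats(m.astype(np.uint8)); i=1+np.argmax(s[1:,4]); return (l==i).astype(np.uint8),s[i],c[i]
    def hull(m): return max(cv2.findContours(m,cv2.RETR_EXTERNAL,cv2.CHAIN_APPROX_NONE)[0],key=cv2.contourArea)
    cap,s,_=big((g<48)&(rr<45)); cc,cr=cv2.minEnclosingCircle(hull(cap)); m=cv2.moments(hull(cap)); cc=(m["m10"]/m["m00"],m["m01"]/m["m00"])
    sil,s2,_=big((g<165)&(rr<58)); body=cv2.morphologyEx(cv2.drawContours(sil*0,[hull(sil)],-1,1,-1),cv2.MORPH_OPEN,cv2.getStructuringElement(2,(31,31)))
    fl=cv2.drawContours(sil*0,[hull(sil)],-1,1,-1); ears=fl&(1-body); n,l,s3,c3=cv2.connectedComponentsWithStats(ears); i=1+np.argsort(-s3[1:,4])[:2]
    E=c3[i]; 
    print(name,"cap",np.round(cc,1),round(cr,1),"sil",s2,"ears",E.round(1).tolist(),s3[i,4],"plane cap",plane(k,*cc,.116).round(4))
    # ears: depth at their places
    pe=[world("w",k,u,v,np.median(d[int(v)-2:int(v)+3,int(u)-2:int(u)+3])) for u,v in E]; print(" ear pts",np.round(pe,4).tolist())
    v=pe[0]-pe[1]; print(" ear ang",np.degrees(np.arctan2(v[1],v[0])),"mid",((pe[0]+pe[1])/2).round(4))
    u,v=map(int,cc); print(" cap depth pt",world("w",k,*cc,np.median(d[v-3:v+4,u-3:u+4])).round(4))
    # ring top band by depth
    P=np.array([world("w",k,x,y,d[y,x]) for y,x in zip(*np.where(rr<60))]); R=P[abs(P[:,2]-.1055)<.004]; h=cv2.minEnclosingCircle(R[:,:2].astype(np.float32)*1000); print(" ring circle",h)
    D=P[abs(P[:,2]-.07)<.01]; print(" deck z",np.median(D[:,2]))
    return k,np.array([cc,*E])
def tri(a,b):
    for x,y in zip(a[1],b[1]):
        o1,d1=ray(a[0],*x);o2,d2=ray(b[0],*y); t=np.linalg.lstsq(np.c_[d1,-d2],o2-o1,rcond=None)[0]; p,q=o1+d1*t[0],o2+d2*t[1]; print("tri",((p+q)/2).round(4),(p-q).round(4))
E
python3 - <<'E'
from m import *
k=K("wrist"); p,d=r.capture("wrist"); cv2.imwrite("pics/w2.png",p[:,:,::-1]); np.savez("pics/w2.npz",d=d,V=k[3]); s=r.get_state(); print(s["time_s"],s["tcp_pos"],s["qd"].round(1))
z=np.load("pics/w1.npz"); a=meas("w1",z["V"],z["d"]); b=meas("w2",k[3],d)
if np.dot(a[1][1]-a[1][2],b[1][1]-b[1][2])<0: b[1][[1,2]]=b[1][[2,1]]
tri(a,b)
E
```

```text
2.2 [ 0.53432261 -0.12521354  0.24101155] [ 0.1  0.3  0.  -0.1 -0.  -0.1]
w1 cap [320.1 223.7] 24.2 sil [ 287  172   65   92 3631] ears [[319.6, 179.2], [318.5, 257.4]] [196 137] plane cap [ 0.5759 -0.1706  0.116 ]
 ear pts [[0.552, -0.1919, 0.0998], [0.6009, -0.1508, 0.1]]
 ear ang -139.9942480692859 mid [ 0.5765 -0.1714  0.0999]
 cap depth pt [ 0.5759 -0.1706  0.116 ]
 ring circle ((573.5419311523438, -174.12576293945312), 30.58848762512207)
 deck z 0.06997550560934851
w2 cap [236.2 226.8] 26.5 sil [ 205  174   73   97 4295] ears [[241.6, 181.0], [243.8, 264.0]] [241 182] plane cap [ 0.5754 -0.1723  0.116 ]
 ear pts [[0.5506, -0.1908, 0.1001], [0.5999, -0.15, 0.1002]]
 ear ang -140.3654925938753 mid [ 0.5752 -0.1704  0.1002]
 cap depth pt [ 0.5754 -0.1723  0.116 ]
 ring circle ((579.2919311523438, -171.21551513671875), 28.160890579223633)
 deck z 0.06998600659297355
tri [ 0.5745 -0.1717  0.1206] [0.0011 0.001  0.0003]
tri [ 0.5527 -0.1914  0.0908] [0.0002 0.0002 0.    ]
tri [ 0.6026 -0.1495  0.0932] [0. 0. 0.]
```

The measurements agree: collar axis at (0.576, -0.171), ears at 40°, deck at 0.070 and cap top at 0.116. Next I'll approach.

```bash
python3 -c "
from h import *
delta([.5758,-.1712,.160],130); delta([.5758,-.1712,.077],130)"
```

```text
cur y 130.83202721254975 tgt 130.0 shift [ -1.3 -61.9  81.1] rot [-0.0006  0.0006  0.0145] joints [  7.3   8.1 -14.1   0.  -67.7 -56.5]
cur y 130.83202721254975 tgt 130.0 shift [ -1.2 -61.8 164.1] rot [-0.0006  0.0006  0.0145] joints [  7.3   8.1 -14.1   0.  -67.7 -56.5]
```

Request:
carry_out([
  [1, [-1, -31, 20], [0, 0, 0.01]],
  [1, [-1, -62, 40], [0, 0, 0.015]],
  [1, [-1, -62, 70], [0, 0, 0.015]],
  [1, [-1, -62, 81], [0, 0, 0.015]],
  [1, [-1, -62, 81], [0, 0, 0.015]],
  [1, [-1, -62, 81], [0, 0, 0.015]],
])

```text
time_s: 2.8
tcp_pos: [0.5758, -0.1707, 0.1606]
eef_rot: [-179.9, 0.0, -139.9]
contact_force: [-0.5, -0.6, 1.3]
gripper_width: 0.0875
gripper_force: 0.0
```

```bash
python3 - <<'E'
from m import *
k=K("wrist"); p,d=r.capture("wrist"); cv2.imwrite("pics/w3.png",p[:,:,::-1])
delta([.5758,-.1712,.077],130); s=r.get_state(); print(s["tcp_pos"],s["eef_rot"])
try: meas("w3",k[3],d)
except Exception as e: print(e)
E
```

```text
cur y 130.07301003607256 tgt 130.0 shift [ 0.8 -0.2 84.2] rot [-0.0017  0.0013  0.0013] joints [  2.1  16.4 -14.3   0.  -59.2 -52.1]
[ 0.57609357 -0.17055157  0.16119456] [-1.79902931e+02  7.41834941e-02 -1.39926864e+02]
w3 cap [322.3 259.9] 35.7 sil [ 275  193   94  115 7483] ears [[321.6, 198.4], [343.0, 302.1]] [202 187] plane cap [ 0.5754 -0.1716  0.116 ]
 ear pts [[0.5529, -0.1911, 0.0997], [0.5484, -0.1877, 0.2412]]
 ear ang -36.738228807063756 mid [ 0.5506 -0.1894  0.1705]
 cap depth pt [ 0.5755 -0.1715  0.1157]
 ring circle ((573.6804809570312, -174.04336547851562), 30.299367904663086)
 deck z 0.06998256533273692
```

View pics/w3.png

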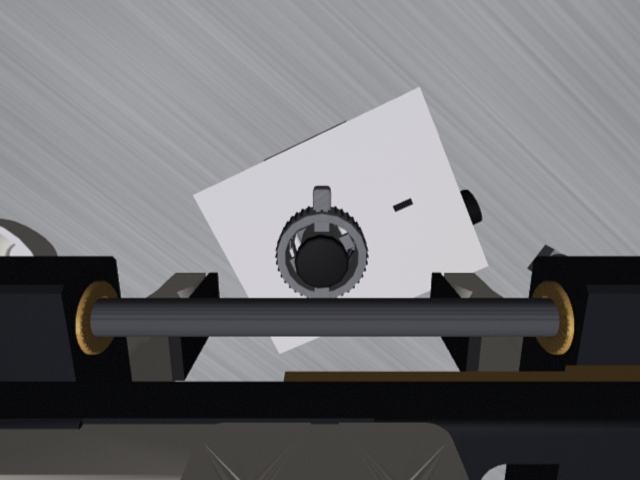

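The collar sits centred between the fingers (ring at (322,252), finger midline about column 325) and the near ear is at (322,196), aligned. I'll descend and close.

Request:
carry_out([
  [1, [0.5, 0, 25], [0, 0, 0]],
  [1, [0.5, 0, 50], [0, 0, 0]],
  [1, [0.5, 0, 70], [0, 0, 0]],
  [1, [0.5, 0, 80], [0, 0, 0]],
  [1, [0.5, 0, 84], [0, 0, 0]],
  [1, [0.5, 0, 84], [0, 0, 0]],
  [1, [0.5, 0, 84], [0, 0, 0]],
])

```text
time_s: 3.55
tcp_pos: [0.5758, -0.1708, 0.0769]
eef_rot: [-179.9, 0.1, -139.9]
contact_force: [0.4, -0.3, 0.4]
gripper_width: 0.0875
gripper_force: 0.0
```

Request:
carry_out([
  [0.4, [0, 0, 0], [0, 0, 0]],
  [0.4, [0, 0, 0], [0, 0, 0]],
  [0.4, [0, 0, 0], [0, 0, 0]],
  [0.4, [0, 0, 0], [0, 0, 0]],
  [0.4, [0, 0, 0], [0, 0, 0]],
], squeeze=55)

```text
time_s: 4.05
tcp_pos: [0.5754, -0.1711, 0.0758]
eef_rot: [-179.9, 0.0, -139.9]
contact_force: [6.5, -10.8, 0.6]
gripper_width: 0.0532
gripper_force: 6.3
```

Request:
carry_out([
  [0.4, [0, 0, 0], [0, 0, 0]],
  [0.4, [0, 0, 0], [0, 0, 0]],
  [0.4, [0, 0, 0], [0, 0, 0]],
  [0.4, [0, 0, 0], [0, 0, 0]],
])

```text
time_s: 4.45
tcp_pos: [0.5765, -0.1719, 0.0761]
eef_rot: [-179.8, 0.1, -139.9]
contact_force: [4.5, -6.0, -2.1]
gripper_width: 0.0502
gripper_force: 54.9
```

Gripped: 50.2 mm opening at 55 N. Now I'll pull up, shifting about 1 mm to relieve the side force.

Request:
carry_out([
  [0.4, [0, -1, 0], [0, 0, 0]],
  [0.4, [0, -1, -3], [0, 0, 0]],
  [0.4, [0, -1, -6], [0, 0, 0]],
  [0.4, [0, -1, -9], [0, 0, 0]],
  [0.4, [0, -1, -12], [0, 0, 0]],
  [0.4, [0, -1, -14], [0, 0, 0]],
  [0.4, [0, -1, -14], [0, 0, 0]],
  [0.4, [0, -1, -14], [0, 0, 0]],
])

```text
time_s: 5.25
tcp_pos: [0.5763, -0.1719, 0.0883]
eef_rot: [-180.0, 0.0, -140.0]
contact_force: [8.2, -5.8, -14.3]
gripper_width: 0.0499
gripper_force: 54.9
```

Request:
carry_out([
  [0.4, [0, 0, 0], [0, 0, 0.05]],
  [0.4, [0, 0, 0], [0, 0, 0.13]],
  [0.4, [0, 0, 0], [0, 0, 0.22]],
  [0.4, [0, 0, 0], [0, 0, 0.31]],
  [0.4, [0, 0, 0], [0, 0, 0.4]],
  [0.4, [0, 0, 0], [0, 0, 0.5]],
  [0.4, [0, 0, 0], [0, 0, 0.6]],
  [0.4, [0, 0, 0], [0, 0, 0.7]],
  [0.4, [0, 0, 0], [0, 0, 0.8]],
  [0.4, [0, 0, 0], [0, 0, 0.9]],
  [0.4, [0, 0, 0], [0, 0, 0.98]],
  [0.4, [0, 0, 0], [0, 0, 1.02]],
])

```text
time_s: 6.45
tcp_pos: [0.5763, -0.1704, 0.0879]
eef_rot: [179.9, 0.0, 161.4]
contact_force: [7.3, 1.6, -13.3]
gripper_width: 0.0501
gripper_force: 54.9
```

```bash
python3 -c "
from h import *
s=r.get_state();print(s['tcp_pos'],s['eef_rot'],s['contact_force'],s['moment'],s['joints'])"
```

```text
[ 0.57628888 -0.17041287  0.08785472] [1.79888915e+02 1.04315844e-02 1.61394305e+02] [  7.27172474   1.563672   -13.322318  ] [ 1.02666254 -2.918978   -0.00581267] [   2.07207085   20.67655772  -18.90892865   -0.13016714  -50.36560116
 -110.5947671 ]
```

Request:
carry_out([
  [0.4, [0, 0, 0], [0, 0, 0.04]],
  [0.4, [0, 0, 0], [0, 0, 0.08]],
  [0.4, [0, 0, 0], [0, 0, 0.11]],
  [0.4, [0, 0, 0], [0, 0, 0.13]],
  [0.4, [0, 0, 0], [0, 0, 0.13]],
])

```text
time_s: 6.95
tcp_pos: [0.5764, -0.1702, 0.0879]
eef_rot: [179.9, 0.0, 154.1]
contact_force: [7.2, 3.3, -13.2]
gripper_width: 0.0495
gripper_force: 54.9
```

```bash
python3 -c "
from h import *
s=r.get_state();print(s['tcp_pos'],s['eef_rot'],s['contact_force'],s['moment'])"
```

```text
[ 0.57641258 -0.17022283  0.08787595] [1.79874069e+02 5.68457484e-03 1.54085956e+02] [  7.23991856   3.29301341 -13.18284769] [ 1.16547834 -3.07070337 -0.02321259]
```

Request:
carry_out([
  [0.4, [0, 0, 0], [0, 0, 0.03]],
  [0.4, [0, 0, 0], [0, 0, 0.06]],
  [0.4, [0, 0, 0], [0, 0, 0.08]],
  [0.4, [0, 0, 0], [0, 0, 0.08]],
])

```text
time_s: 7.35
tcp_pos: [0.5765, -0.1702, 0.0879]
eef_rot: [179.9, 0.0, 149.7]
contact_force: [7.8, 3.8, -13.9]
gripper_width: 0.0495
gripper_force: 54.9
```

```bash
python3 -c "
from h import *
s=r.get_state();print(s['tcp_pos'],s['eef_rot'],s['contact_force'],s['moment'])
k=K('wrist'); p,d=r.capture('wrist'); cv2.imwrite('pics/w4.png',p[:,:,::-1])"
```

```text
[ 0.57651464 -0.17015925  0.08788799] [1.79904824e+02 3.95667100e-03 1.49663367e+02] [  7.81813216   3.80641211 -13.90618117] [ 1.42327333 -3.05106468  1.44594173]
```

View pics/w4.png

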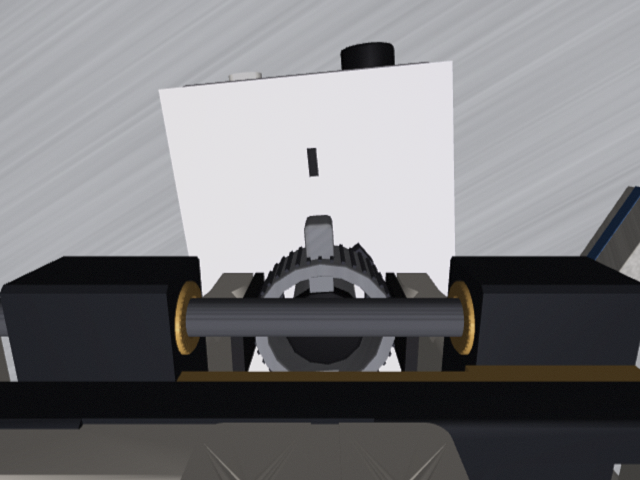

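The z moment of 1.45 N·m shows the locked stop is reached. The ear at (318,237) lies on the line from the collar axis to the mark at (312,162). I'll lower it now, holding the twist.

Request:
carry_out([
  [0.4, [0, 0, 3], [0, 0, 0]],
  [0.4, [0, 0, 6], [0, 0, 0]],
  [0.4, [0, 0, 9], [0, 0, 0]],
  [0.4, [0, 0, 11], [0, 0, 0]],
  [0.4, [0, 0, 13], [0, 0, 0]],
  [0.4, [0, 0, 14], [0, 0, 0]],
  [0.4, [0, 0, 14], [0, 0, 0]],
  [0.4, [0, 0, 14], [0, 0, 0]],
])

```text
time_s: 8.2
tcp_pos: [0.5767, -0.1702, 0.076]
eef_rot: [179.9, 0.1, 149.8]
contact_force: [1.6, 5.8, 2.4]
gripper_width: 0.0499
gripper_force: 54.9
```

```bash
python3 -c "
from h import *
s=r.get_state();print(s['tcp_pos'],s['eef_rot'],s['contact_force'],s['moment'])"
```

```text
[ 0.57671119 -0.17023561  0.07603584] [1.79907427e+02 7.52637480e-02 1.49750936e+02] [1.57614984 5.7864211  2.41304114] [ 2.48471572 -0.77288478  1.44002508]
```

It's home: z matches the grasp height and the spring load is gone. I'll open and retreat.

Request:
carry_out([
  [1, [0, 0, 0], [0, 0, 0]],
  [1, [0, 0, 0], [0, 0, 0]],
  [1, [0, 0, 0], [0, 0, 0]],
  [1, [0, 0, 0], [0, 0, 0]],
  [1, [0, 0, 0], [0, 0, 0]],
  [1, [0, 0, 0], [0, 0, 0]],
  [1, [0, 0, 0], [0, 0, 0]],
])

```text
time_s: 8.9
tcp_pos: [0.5755, -0.1717, 0.0755]
eef_rot: [-180.0, -0.0, 149.6]
contact_force: [-0.4, 0.1, -0.7]
gripper_width: 0.087
gripper_force: 0.0
```

Request:
carry_out([
  [1, [0, 0, -10], [0, 0, 0]],
  [1, [0, 0, -30], [0, 0, 0]],
  [1, [0, 0, -60], [0, 0, 0]],
  [1, [0, 0, -100], [0, 0, 0]],
  [1, [0, 0, -140], [0, 0, 0]],
  [1, [0, 0, -180], [0, 0, 0]],
  [1, [0, 0, -190], [0, 0, 0]],
  [1, [0, 0, -190], [0, 0, 0]],
  [1, [0, 0, -190], [0, 0, 0]],
])

```text
time_s: 9.8
tcp_pos: [0.575, -0.1714, 0.265]
eef_rot: [180.0, -0.0, 149.6]
contact_force: [-0.0, -0.4, -0.2]
gripper_width: 0.0877
gripper_force: 0.0
```

```bash
python3 - <<'E'
from m import *
k=K("wrist"); p,d=r.capture("wrist"); cv2.imwrite("pics/w5.png",p[:,:,::-1]); s=r.get_state(); print(s["time_s"],s["gripper_width"],s["contact_force"])
meas("w5",k[3],d)
E
```

```text
9.85 0.08727801271027692 [ 0.09098029 -0.35717975 -1.08892647]
w5 cap [326.1 222. ] 24.1 sil [ 295  170   64   91 3490] ears [[322.9, 177.5], [330.1, 254.5]] [177 140] plane cap [ 0.5769 -0.1712  0.116 ]
 ear pts [[0.5476, -0.157, 0.0999], [0.6054, -0.184, 0.1002]]
 ear ang 154.97866715674778 mid [ 0.5765 -0.1705  0.1   ]
 cap depth pt [ 0.5769 -0.1712  0.1162]
 ring circle ((577.04833984375, -168.93560791015625), 33.1153450012207)
 deck z 0.07008871586713944
```

View pics/w5.png

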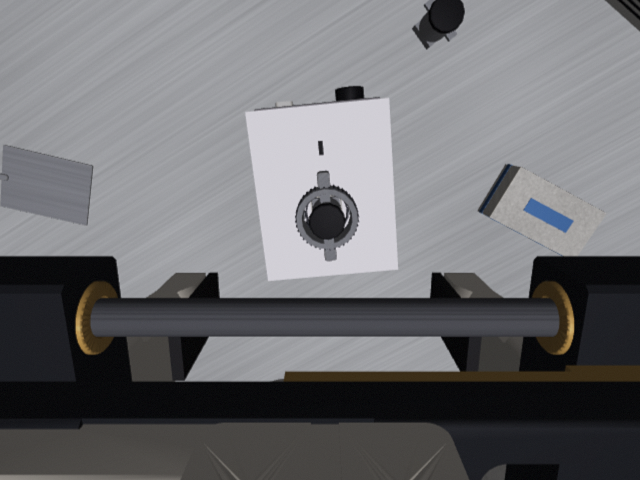

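The ears, at (323,177) and (330,254), are in line with the mark at (321,147): 155.0° against a deck axis of 155.0°. Ear height is unchanged at 0.100, so the collar is down, and the cap is still at 0.116, so the pot is seated.

```bash
python3 -c "
from plant import r
print(r.close_job())"
```

```text
the job is handed in; nothing more can be done
None
```

The collar is lifted, turned clockwise to its locked stop and back fully down with the pot still seated, and the job is handed in at about 10 s of the 32 s allowed.

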